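Click a gas filter cartridge into its base

ROBOT

A 7-joint arm with a two-finger parallel gripper is mounted at the origin on the work surface. World frame = base frame: x ahead of the robot, y to its left, z up, the work surface at z = 0. Lengths are in m, angles in degrees, forces in N, time in s.
With the tool pointing down it reaches from about 0.4 to 0.925 m from the base axis. Payload 4.1 kg.
Tool frame: the origin (TCP) lies midway between the tips of the shut fingers; the grasp point (between the pads) lies 19 mm behind it; z points along the fingers, y is the line along which they close (so a half turn about z gives the same grasp; the last joint's range is limited). The gripper opens to 85 mm and grips with 20 to 120 N. Pads are 22 mm wide; open, the fingers measure 114 mm over their backs; the gripper's body (76 mm by 85 mm) begins 54 mm behind the grasp point. The pads swing forward as they close: fully open they stand 13 mm farther back than shut.
Start: joints at [65.145, 22.827, 2.584, 88.041, -1.071, 69.15, -2.905], TCP at [0.214, -0.614, 0.231] pointing down, gripper open.
Joint ranges: [-161.44, 161.44], [-28.35, 127.94], [-78.24, 83.42], [0, 140.83], [-78.03, 258.03], [13.02, 114.36], [-168.23, 168.23]. Speed limits (degrees/s): [147.25, 147.25, 180, 180, 180, 180, 180].

INTERFACE

Orientations are given as [roll, pitch, yaw] about the fixed x, y, z axes, in that order (R = Rz(yaw) Ry(pitch) Rx(roll)).
In Python, from rig import robot, vision, nets gives the robot as it stands.
- The arm moves only by the tool apply_moves, never from a script. Its argument "commands" is text: rows parted by semicolons, each of 4 numbers parted by spaces: the shift along the tool's x, y, z as a fraction of full scale, then the turn about the tool's z as a fraction of full scale. In form: tx ty tz spin; .... A call has 1 to 10 rows; each row is the pose to reach, as a shift and turn from the pose commanded when the call began, along the tool's axes at that moment; what a row does not reach only later rows make up. Full scale, the value 1, is 120 mm for a shift and pi/4 rad for a turn. A row lasts 1/8 s, in which the tool goes at most 62.5 mm and 10.7 degrees, less where a joint would pass 70% of its speed; a pose out of reach is approached as far as the arm can. A call with a number of a shift or a turn outside -1 to 1 is refused whole. A call with a gripper value outside its range is refused whole. "fingers" is the gripper's target within -1 to 1 (fully open at 1, half-way at 0, shut at -1), set as the call begins (left out, the last holds). The fingers move at their own pace and stop on an object; "squeeze" is the grip in N (left out, the last holds). Time passes only in rows, so rows that repeat a pose let the fingers close. It gives the time, the measured TCP pose, the force, the opening and the grip force at its end, in the units of the state.
- robot.observe(): the state, without advancing time (a new reading comes with each control period).
- vision.get_image(name): name is "side" or "top"; returns the picture (400x640x3 uint8, red, green, blue); there is no depth.
- vision.camera_params(name): a dict with "fx", "fy", "cx", "cy" (pixels), "view" (4x4, takes a point from world to camera coordinates). Camera axes: x right, y up, looking along -z (the intrinsics and any distortion apply to the point x, -y, -z); pixel columns grow to the right and rows downward; lengths in m; the calibration is good to about 2 mm. A picture is of the moment at which its call begins. camera_params takes no time and is no camera call.
- robot.sign_off(): hands the job in; it is judged then, once.
Trained networks look in the newest picture that a camera, given by its name, has taken for a name from the list of things; names that differ only in an ending like _2 or _b are one class to them, and where a whole thing is asked for, a point or a joint stands for the part that bears it (a point fixed in the world has none). Each returns a list of dicts, best first, with "p" (0 to 1); they miss things now and then, are a little off and sometimes report something else, mostly with a low value. They report only what shows in the picture. A call takes as long as a camera call. They do not tell look-alikes from the thing itself.
- nets.find_in(camera, label): "bbox" ([left, top, right, bottom] in pixels, round what is visible of it).
- nets.pinpoint(camera, label): "point" ([column, row] in pixels: a listed point, or the origin of a listed thing).
The state is a dict: "t": time; "qpos": joint angles; "dq": joint speeds; "effort": joint torques, N m; "ee_pos": TCP position; "ee_rot": TCP orientation; "contact_force": force on the tool from outside, world axes, zero at the start; "moment": the same for the moment, N m; "width": opening from 0.0 (shut) to 1.0 (fully open); "grip_force": force on a finger pad.
Only numpy, scipy, OpenCV 4.12 (cv2) and the standard library are available. Lean on these libraries where they do the work, as an engineer would, in place of code of your own. Each camera call takes 0.05 s, during which the arm holds its last target. There are 200 camera calls.

TASK

Fit the new tall grooved gas filter into the empty filter base: set it upright in the mouth and push it straight down past the sprung ball until it is fully home and clicks held, then let go of it.

Things in the scene. Friction and masses are not known exactly. Their poses are not given: they have to be found in the camera images.
- filter: New gas filter standing loose: round, 105 mm tall, 80 g. Aluminium body 32 mm dia. to 62 mm height, white cap 34 mm dia. above (grip here). Groove 4 mm deep, 17-31 mm up; foot tapers to 22 mm dia. over the lowest 9 mm. Origin: centre of underside, z up its axis, any yaw alike. Not wanted: a short (62 mm) and a slim (25 mm dia., 100 mm) cartridge near it, both ungrooved.
- socket: Empty filter base, fixed: grey block 66 mm square, 56 mm high. Square bore 35 mm wide, floor at 8 mm, flared at 45 deg over the top 10 mm to 53 mm. Brass spring housing on its +x side; steel ball, 9 mm radius, juts 6 mm into the bore at 31 mm height. Origin: centre of underside on the bore's axis, z up. Filter home: underside 8 mm, top 113 mm above the origin. Pushing in takes 3 to 12 N.
- used_socket: A second filter base of the same make, fixed to the bench, with a filter of the same kind already fitted in it (top 113 mm above the bench), so not free. Origin: centre of its underside; z up.
- catch (a joint): How far the sprung ball of the empty base is pushed back (m): 0 in the empty bore, about 0.002 to 0.005 while the filter's body slides past it, and nearly 0 again (below 0.001) once it has clicked into the groove.
Things that resemble listed ones, but are neither listed nor needed, are in the scene too. Leave any blue or red look-alike of the filter alone.

How it is judged (in metres and radians):
At the end, for the whole second after the job is handed in: The filter stands upright (within 7 degrees) in the empty base, its underside within 3 mm of the bore's floor and its axis within 6 mm of the bore's, the ball sprung out into its groove (pushed back less than 1.5 mm), released and at rest (z of filter in the frame of socket below 0.011 m and horizontal distance between filter and socket below 0.006 m and angle between filter's own z axis and vertical below 0.12 rad and value of joint catch below 0.0015 m and linear speed of filter below 0.02 m/s); the robot touches nothing.
It also fails if it takes over 38 s, if anything falls off the work surface, if the arm or the gripper's body presses on something with over 40 N, if the wrist force passes 120 N, or if a joint passes its speed limit or range.

## Working session

There is one attempt and no reset: what is moved stays moved. The work goes in short steps, Python scripts to look and compute and a tool call to move; the robot and the scene stay as the last step left them, time stands still between calls to the robot, and variables do not carry over. Pictures are saved under pics/ and viewed, at most 10 in all, crops included, and the job is handed in when it is done.

Besides the shell and the picture viewer there is one more tool, called after "Call:" in YAML: its name, and indented under it one key for each argument. apply_moves: Moves the arm, as the interface text tells. Shift numbers are shares of 120 mm and turn numbers shares of pi/4 rad, none past 1 either way. Its arguments: {"type":"object","properties":{"commands":{"type":"string"},"fingers":{"type":"number"},"squeeze":{"type":"number"}},"required":["commands"]}

```bash
mkdir -p pics
python3 - <<'E'
from rig import robot, vision, nets
import cv2
for c in ("side","top"):
    cv2.imwrite(f"pics/{c}0.png",vision.get_image(c)[:,:,::-1])
    p=vision.camera_params(c); print(c,{k:(v if k!='view' else [[round(float(a),4) for a in r] for r in v]) for k,v in p.items()})
    for l in ("filter","socket","used_socket"):
        print(l,[([round(x) for x in d['bbox']],round(d['p'],2)) for d in nets.find_in(c,l)],[([round(x,1) for x in d['point']],round(d['p'],2)) for d in nets.pinpoint(c,l)])
s=robot.observe(); print(s)
E
```

```text
side {'fx': 423.168871686042, 'fy': 423.168871686042, 'cx': 314.7016064736964, 'cy': 202.82965571473156, 'view': [[-0.9466, -0.3221, -0.0103, 0.475], [0.1815, -0.5591, 0.809, -0.1499], [-0.2663, 0.7639, 0.5878, -0.7502], [0.0, 0.0, 0.0, 1.0]]}
filter [([333, 200, 352, 250], 0.97), ([326, 175, 346, 222], 0.83), ([325, 158, 342, 200], 0.76), ([354, 154, 376, 200], 0.72), ([368, 190, 391, 244], 0.67)] [([373.2, 237.0], 0.94), ([361.4, 196.3], 0.91), ([334.0, 219.8], 0.81), ([331.1, 202.5], 0.77), ([339.2, 249.8], 0.57)]
socket [([212, 316, 273, 389], 0.64)] [([249.1, 356.5], 0.87)]
used_socket [([262, 198, 308, 258], 0.63)] [([284.7, 246.9], 0.67)]
top {'fx': 497.4453327820554, 'fy': 497.4453327820554, 'cx': 322.3820987032841, 'cy': 194.29268477815674, 'view': [[-0.0135, -0.9998, -0.0178, 0.0163], [0.9877, -0.0161, 0.1556, -0.5062], [-0.1558, -0.0155, 0.9877, -1.0032], [0.0, 0.0, 0.0, 1.0]]}
filter [([389, 219, 414, 238], 0.89), ([302, 214, 323, 238], 0.64), ([328, 250, 347, 266], 0.61)] [([380.9, 197.6], 0.9), ([395.3, 231.9], 0.69), ([316.6, 229.2], 0.61), ([348.9, 214.3], 0.54), ([338.2, 259.3], 0.54)]
socket [([157, 181, 204, 224], 0.81)] [([183.7, 200.5], 0.73)]
used_socket [([272, 154, 321, 195], 0.85)] [([297.5, 178.1], 0.65)]
{'t': 0.7, 'qpos': array([65.14699026, 22.82408085,  2.58292924, 88.04039922, -1.07135964,
       69.14985398, -2.90599516]), 'dq': array([-0.12002284, -0.00443937,  0.05182399, -0.00343364,  0.03091465,
        0.01349746, -0.00557756]), 'effort': array([ 2.27766691e-04, -4.74880242e+01,  1.36294473e+00, -2.54469931e+01,
        1.16915465e-02,  1.04533279e-03, -3.67560489e-07]), 'ee_pos': array([ 0.21360981, -0.6139399 ,  0.23137749]), 'ee_rot': array([ 1.79990179e+02, -1.19403666e-04,  1.91848946e+01]), 'contact_force': array([ 0.63159322, -0.17026749,  0.00085817]), 'moment': array([-0.00129628, -0.02016775, -0.00865427]), 'grip_force': 0.0, 'width': 1.0002044392076328}
```

View pics/side0.png

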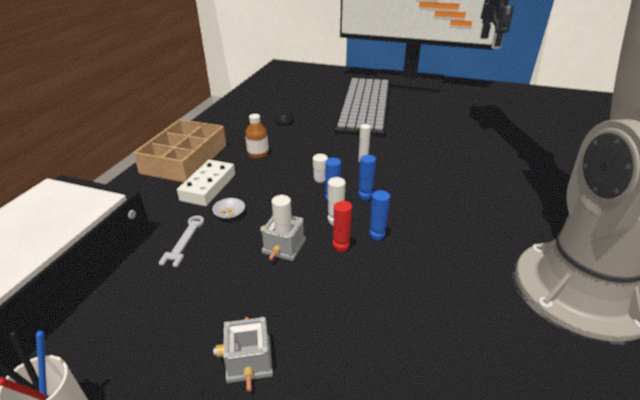

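View pics/top0.png

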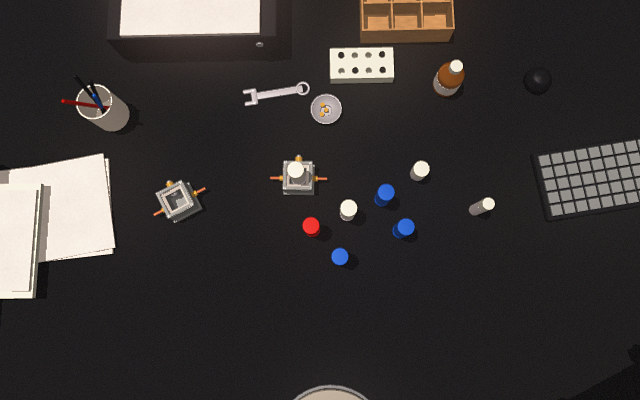

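Candidates for the filter (top/side pixel):
- White tall one at (348,210)/(336,200). It has a cap over a body, so it is my choice.
- Short white at (420,170)/(320,168).
- Slim white at (483,206)/(364,144).
- Fitted filter at (296,170)/(282,215).
- Blue ones at (386,195), (404,229) and (340,257), and red at (311,227), all to be left alone.

The empty base is at (180,200)/(247,350).

```bash
cat > h.py <<'E'
import numpy as np, cv2
from scipy.optimize import least_squares
from rig import robot, vision, nets
P={c:vision.camera_params(c) for c in("side","top")}
def proj(c,X):
    p=P[c];q=np.array(p['view'])@np.append(X,1)
    return np.array([p['cx']+p['fx']*q[0]/-q[2],p['cy']+p['fy']*-q[1]/-q[2]])
def plane(c,uv,z):
    return least_squares(lambda a:proj(c,[a[0],a[1],z])-uv,[.5,0]).x
def tri(a,b):
    r=least_squares(lambda X:np.r_[proj("side",X)-a,proj("top",X)-b],[.5,0,.05]); return r.x,r.cost
E
python3 - <<'E'
from h import *
np.set_printoptions(precision=4,suppress=True)
print("filter",tri((334,219.8),(348.9,214.3)),plane("top",(348.9,214.3),0),plane("side",(334,219.8),0))
print("socket",tri((249.1,356.5),(183.7,200.5)),plane("top",(183.7,200.5),0),plane("side",(249.1,356.5),0))
for n,uv in dict(filt=(348,208),used=(295.5,170),red=(311,226),b1=(340,257),b2=(386,193),b3=(405,228)).items(): print(n,plane("top",uv,.105 if n!='used' else .113))
s=cv2.imread("pics/side0.png");t=cv2.imread("pics/top0.png")
f=lambda i,x,y,w:cv2.resize(i[y-w:y+w,x-w:x+w],(390,390),interpolation=cv2.INTER_CUBIC)
cv2.imwrite("pics/c.png",np.hstack([f(s,345,205,50),f(t,348,210,50)]))
cv2.imwrite("pics/d.png",np.hstack([f(s,247,350,45),f(t,180,200,35)]))
E
```

```text
filter (array([ 0.4707, -0.0467,  0.0016]), np.float64(1.8790150590020338)) [ 0.468  -0.0473] [ 0.4743 -0.0486]
socket (array([ 0.5023,  0.3124, -0.0014]), np.float64(0.5566248928485398)) [0.5039 0.3125] [0.5008 0.3131]
filt [ 0.4682 -0.0419]
used [0.544  0.0598]
red [0.4341 0.0308]
b1 [ 0.3734 -0.0245]
b2 [ 0.4967 -0.117 ]
b3 [ 0.4274 -0.1514]
```

View pics/c.png

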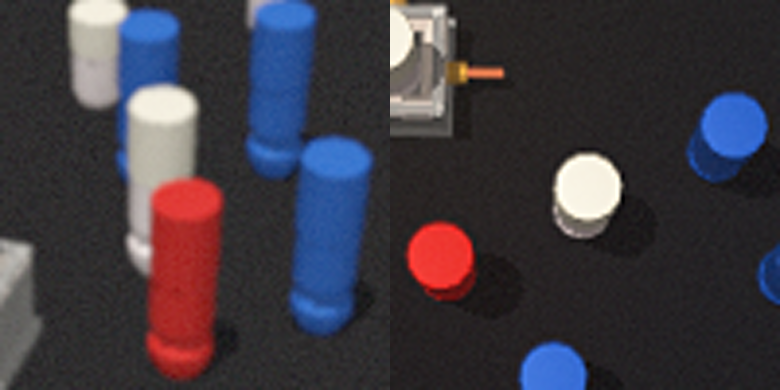

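View pics/d.png

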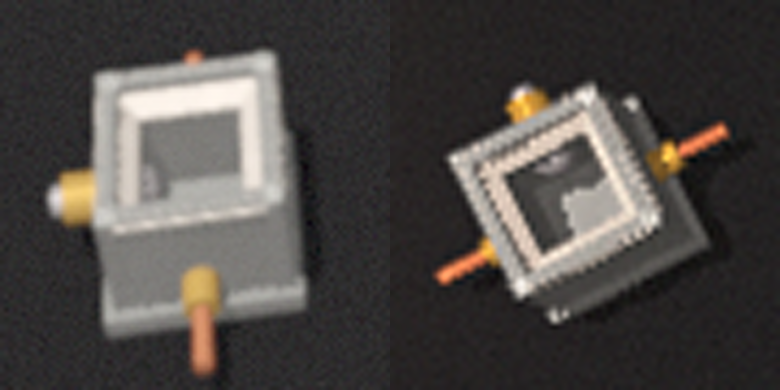

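The crop confirms it. The white-capped tall cylinder has a pale aluminium body and a grooved foot, and its cap centre is at top (348.5,208) and side (336.5,181). The base has an open bore, with the spring housing at its upper left.

```bash
cat >> h.py <<'E'
def rel(frm,to):  # frm/to: x,y,z,yaw -> shares
    a=np.radians(frm[3]);d=np.subtract(to[:3],frm[:3])
    dy=(to[3]-frm[3]+180)%360-180
    return np.round([(d[0]*np.cos(a)+d[1]*np.sin(a))/.12,(d[0]*np.sin(a)-d[1]*np.cos(a))/.12,-d[2]/.12,-dy/45],3)
def now():
    s=robot.observe();return np.r_[s['ee_pos'],s['ee_rot'][2]]
E
python3 - <<'E'
from h import *
np.set_printoptions(precision=4,suppress=True)
print("captop",tri((336.5,181.2),(348.5,208.2)),plane("top",(348.5,208.2),.105),plane("side",(336.5,181.2),.105))
def cen(q):
    q=np.array(q,float);l=lambda a,b:np.cross([*a,1],[*b,1]);c=np.cross(l(q[0],q[2]),l(q[1],q[3]));return c[:2]/c[2]
a=cen([(95,73),(272,55),(280,195),(98,222)])/4.333+[202,305]
b=(cen([(450,158),(592,88),(660,222),(522,293)])-[390,0])/5.571+[145,165]
print("sock top",a,b,tri(a,b),plane("top",b,.056),plane("side",a,.056))
p0=now();p1=np.array([.468,-.043,.2,115]);N=5
P_=[p0+(p1-p0)*i/N for i in range(N+1)]
for i in range(N): print(rel(P_[i],P_[i+1]),P_[i+1])
E
```

```text
captop (array([ 0.4685, -0.0428,  0.1039]), np.float64(0.08873394348965757)) [ 0.4678 -0.0429] [ 0.4687 -0.0412]
sock top [245.572  336.1229] [174.9706 199.2127] (array([0.4993, 0.3151, 0.053 ]), np.float64(0.01845741354699728)) [0.4985 0.3141] [0.4981 0.3171]
[ 0.713 -0.759  0.052 -0.426] [ 0.2645 -0.4998  0.2251 38.3479]
[ 0.923 -0.483  0.052 -0.426] [ 0.3154 -0.3856  0.2188 57.5109]
[ 1.03  -0.153  0.052 -0.426] [ 0.3662 -0.2714  0.2126 76.674 ]
[ 1.024  0.193  0.052 -0.426] [ 0.4171 -0.1572  0.2063 95.837 ]
[ 0.904  0.519  0.052 -0.426] [  0.468  -0.043   0.2   115.   ]
```

Call:
apply_moves:
  commands: "0.71 -0.76 0.05 -0.43; 0.71 -0.76 0.05 -0.43; 0.71 -0.76 0.05 -0.43; 0.71 -0.76 0.05 -0.43"
  fingers: 1

```text
t: 1.2
ee_pos: [0.2638, -0.5005, 0.2258]
ee_rot: [179.9, 0.1, 38.5]
contact_force: [0.1, -0.0, -0.2]
width: 0.997
grip_force: 0.0
```

Call:
apply_moves:
  commands: "0.92 -0.48 0.05 -0.43; 0.92 -0.48 0.05 -0.43; 0.92 -0.48 0.05 -0.43; 0.92 -0.48 0.05 -0.43"

```text
t: 1.7
ee_pos: [0.3138, -0.388, 0.2197]
ee_rot: [179.9, 0.1, 57.7]
contact_force: [-0.4, -0.4, 0.5]
width: 0.999
grip_force: 0.0
```

Call:
apply_moves:
  commands: "1 -0.15 0.05 -0.43; 1 -0.15 0.05 -0.43; 1 -0.15 0.05 -0.43; 1 -0.15 0.05 -0.43"

```text
t: 2.2
ee_pos: [0.3626, -0.2771, 0.2135]
ee_rot: [180.0, 0.1, 77.0]
contact_force: [-0.1, -0.3, 0.3]
width: 1.001
grip_force: 0.0
```

Call:
apply_moves:
  commands: "1 0.19 0.05 -0.43; 1 0.19 0.05 -0.43; 1 0.19 0.05 -0.43; 1 0.19 0.05 -0.43"

```text
t: 2.7
ee_pos: [0.4115, -0.1652, 0.2073]
ee_rot: [-180.0, 0.0, 96.3]
contact_force: [-0.7, -0.6, 0.4]
width: 1.003
grip_force: 0.0
```

Run:
```python
from h import *
print(rel(now(),[.468,-.0425,.2,115]))
```

```text
[ 0.965  0.58   0.061 -0.415]
```

Call:
apply_moves:
  commands: "0.965 0.58 0.06 -0.415; 0.965 0.58 0.06 -0.415; 0.965 0.58 0.06 -0.415; 0.965 0.58 0.06 -0.415; 0.965 0.58 0.06 -0.415; 0.965 0.58 0.06 -0.415"

```text
t: 3.45
ee_pos: [0.4673, -0.0418, 0.2]
ee_rot: [-180.0, 0.0, 115.0]
contact_force: [0.7, 0.2, 0.3]
width: 1.002
grip_force: 0.0
```

Run:
```python
from h import *
p=now();print(p,rel(p,[.468,-.0425,.065,115]))
```

```text
[ 4.67250897e-01 -4.18225183e-02  2.00000401e-01  1.15031975e+02] [-8.000e-03  3.000e-03  1.125e+00  1.000e-03]
```

Call:
apply_moves:
  commands: "-0.008 0.003 0.25 0; -0.008 0.003 0.5 0; -0.008 0.003 0.75 0; -0.008 0.003 1 0; -0.008 0.003 1 0"

```text
t: 4.08
ee_pos: [0.4663, -0.0414, 0.0784]
ee_rot: [-179.7, -0.1, 115.2]
contact_force: [-0.4, -0.8, 0.5]
width: 1.001
grip_force: 0.0
```

Call:
apply_moves:
  commands: "0 0 0.07 0; 0 0 0.13 0; 0 0 0.13 0"

```text
t: 4.45
ee_pos: [0.4684, -0.0406, 0.0645]
ee_rot: [-180.0, 0.0, 115.3]
contact_force: [0.1, -0.3, 0.2]
width: 1.004
grip_force: 0.0
```

Call:
apply_moves:
  commands: "0 0 0 0; 0 0 0 0; 0 0 0 0; 0 0 0 0; 0 0 0 0; 0 0 0 0; 0 0 0 0; 0 0 0 0"
  fingers: -1
  squeeze: 60

```text
t: 5.45
ee_pos: [0.4687, -0.0405, 0.0649]
ee_rot: [180.0, 0.0, 115.3]
contact_force: [-2.0, 0.4, 6.4]
width: 0.385
grip_force: 59.3
```

Call:
apply_moves:
  commands: "0 0 -0.25 0; 0 0 -0.5 0; 0 0 -0.75 0; 0 0 -1 0; 0 0 -1 0"

```text
t: 6.08
ee_pos: [0.4701, -0.0405, 0.1862]
ee_rot: [179.8, 0.2, 115.2]
contact_force: [-0.8, -0.3, -1.0]
width: 0.381
grip_force: 59.6
```

Call:
apply_moves:
  commands: "0 0 -0.15 0; 0 0 -0.25 0; 0 0 -0.25 0"

```text
t: 6.45
ee_pos: [0.4687, -0.0405, 0.2145]
ee_rot: [180.0, 0.0, 115.3]
contact_force: [-0.0, -0.5, -1.0]
width: 0.381
grip_force: 59.6
```

Run:
```python
from h import *
cv2.imwrite("pics/side1.png",cv2.resize(vision.get_image("side")[80:330,180:480,::-1],(780,650))[:600])
p0=now();p1=np.array([.50,.314,.215,115]);N=3
P_=[p0+(p1-p0)*i/N for i in range(N+1)]
print(p0,robot.observe()['width'])
for i in range(N): print(rel(P_[i],P_[i+1]))
```

```text
[ 4.68241961e-01 -4.04736281e-02  2.13951297e-01  1.15260606e+02] 0.38094343550079174
[ 0.853  0.5   -0.003  0.002]
[ 0.854  0.499 -0.003  0.002]
[ 0.854  0.497 -0.003  0.002]
```

View pics/side1.png

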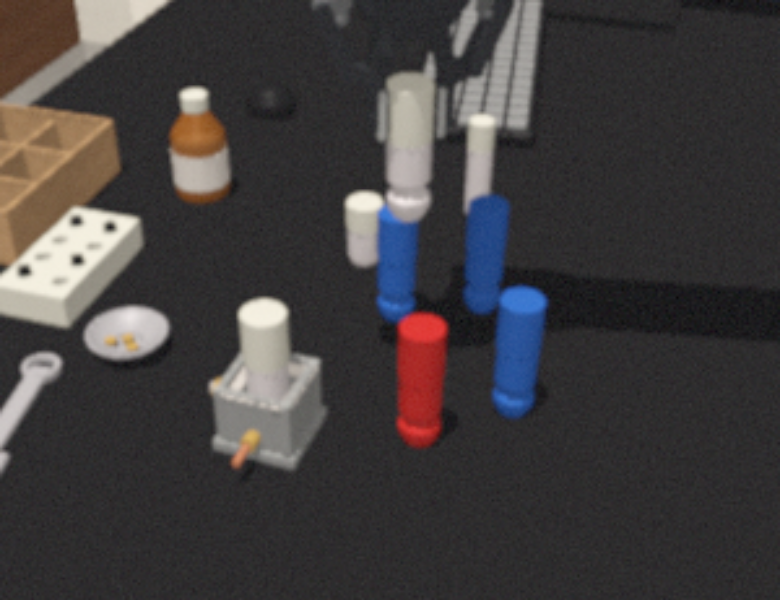

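The filter is held upright at crop (410,150), its groove shows, and the look-alikes haven't moved. Next I carry it over.

Call:
apply_moves:
  commands: "0.28 0.17 0 0; 0.57 0.33 0 0; 0.85 0.5 0 0; 0.85 0.5 0 0"

```text
t: 7.0
ee_pos: [0.4786, 0.0811, 0.2138]
ee_rot: [-180.0, -0.1, 115.6]
contact_force: [0.1, -1.6, -1.5]
width: 0.381
grip_force: 59.7
```

Call:
apply_moves:
  commands: "0.28 0.17 0 0; 0.57 0.33 0 0; 0.85 0.5 0 0; 0.85 0.5 0 0"

```text
t: 7.5
ee_pos: [0.4892, 0.1979, 0.2138]
ee_rot: [-180.0, -0.1, 115.5]
contact_force: [0.5, -0.5, -0.8]
width: 0.383
grip_force: 59.7
```

Call:
apply_moves:
  commands: "0.28 0.17 0 0; 0.57 0.33 0 0; 0.85 0.5 0 0; 0.85 0.5 0 0; 0.85 0.5 0 0"

```text
t: 8.12
ee_pos: [0.5011, 0.3107, 0.2135]
ee_rot: [-179.9, 0.1, 115.2]
contact_force: [0.4, -0.4, -1.1]
width: 0.383
grip_force: 59.8
```

Run:
```python
from h import *
p=now();print(p,robot.observe()['contact_force'])
s=vision.get_image("side")[:,:,::-1];t=vision.get_image("top")[:,:,::-1]
f=lambda i,x,y,w:cv2.resize(i[y-w:y+w,x-w:x+w],(390,390),interpolation=cv2.INTER_CUBIC)
cv2.imwrite("pics/e.png",np.hstack([f(s,247,310,80),f(t,180,200,70)]))
print(proj("side",[p[0],p[1],.214+.041-.105-.0+.0]),proj("top",[*p[:2],.25]))
print([ (d['point'],d['p']) for d in nets.pinpoint("side","filter")],[ (d['point'],d['p']) for d in nets.pinpoint("side","socket")])
print(rel(p,[.50,.314,.148,115]))
```

```text
[  0.50109344   0.31071717   0.21345566 115.15102078] [ 0.44080815 -0.41585718 -1.12066462]
[238.13287221 287.22123425] [141.28516566 180.90033424]
[([374.1, 236.6], 0.97), ([235.8, 285.9], 0.92), ([330.5, 199.7], 0.84), ([342.2, 251.6], 0.62), ([364.1, 197.9], 0.56)] [([245.8, 355.0], 0.69)]
[0.029 0.003 0.545 0.003]
```

View pics/e.png

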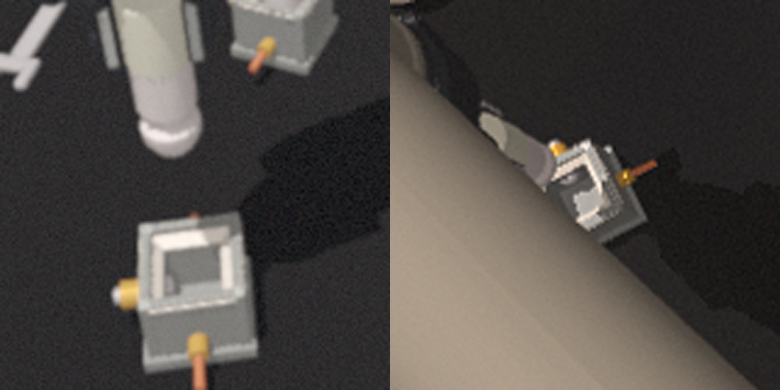

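The filter hangs with its foot at crop (170,140), the open bore at (190,270), and nothing in the way. I'll go down to just above the mouth and look again.

Call:
apply_moves:
  commands: "0.03 0 0.25 0; 0.03 0 0.5 0; 0.03 0 0.7 0; 0.03 0 0.7 0; 0.03 0 0.7 0"

```text
t: 8.95
ee_pos: [0.4999, 0.3164, 0.1315]
ee_rot: [179.9, -0.0, 115.2]
contact_force: [-0.6, -0.4, -0.2]
width: 0.383
grip_force: 59.8
```

Run:
```python
from h import *
p=now();print(p,robot.observe()['contact_force'])
s=vision.get_image("side")[:,:,::-1]
cv2.imwrite("pics/f.png",cv2.resize(s[280:400,187:307],(600,600),interpolation=cv2.INTER_CUBIC))
print(proj("side",[*p[:2],p[2]-.064]),proj("side",[.5,.314,.056]))
```

```text
[  0.49985622   0.31644501   0.13154894 115.22177927] [-0.62093032 -0.39309958 -0.18631254]
[243.81994977 330.38872981] [245.36281749 334.08171432]
```

View pics/f.png

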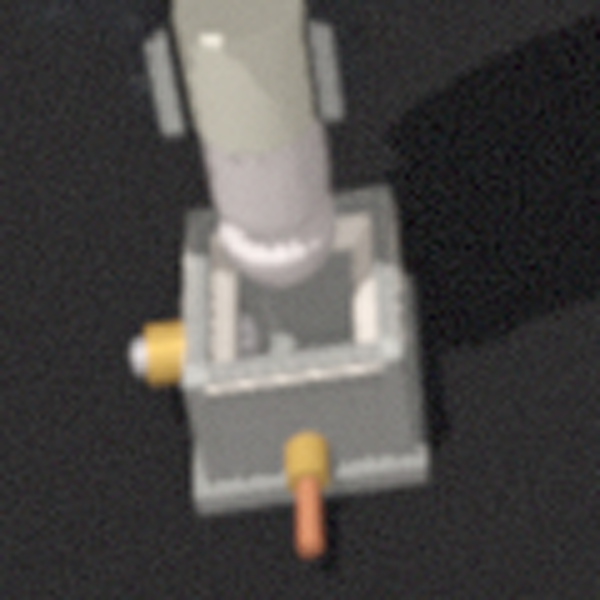

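Run:
```python
from h import *
np.set_printoptions(precision=4,suppress=True)
p=now();print(p)
for n in range(2):
  print("F",[(np.round(d['point'],1),round(d['p'],2)) for d in nets.pinpoint("side","filter") if d['point'][1]>270],
  "S",[(np.round(d['point'],1),round(d['p'],2)) for d in nets.pinpoint("side","socket")])
  vision.get_image("side")
# side-only estimates at known heights
print("foot",plane("side",(242.4,334),p[2]-.064),"rim",plane("side",(246.3,336.2),.056),plane("side",(245.57,336.1),.056))
# fit square rim (66mm) from crop corners, both views
q=np.array([(187,213),(390,190),(408,350),(190,385)])/5+[187,280]
qt=(np.array([(450,158),(592,88),(660,222),(522,293)])-[390,0])/5.571+[145,165]
def cor(v,z=.056): 
    return [[v[0]+.033*2**.5*np.cos(v[2]+k*np.pi/2),v[1]+.033*2**.5*np.sin(v[2]+k*np.pi/2),z] for k in range(4)]
for c,qq in(("side",q),("top",qt)):
    best=min((least_squares(lambda v:np.ravel([proj(c,X)-qq[(s*k)%4] for k,X in enumerate(cor(v))]),[.5,.314,a0]) for a0 in np.radians([0,45,90,135,180,225,270,315]) for s in(1,-1)),key=lambda r:r.cost)
    print(c,best.x,best.cost)
# mid-columns of body at given rows: axis direction check
for z in (.0675,.0765,.1): print(z,proj("side",[*p[:2],z])*1-[187,280],(proj("side",[*p[:2],z])-[187,280])*5)
```

```text
[  0.5      0.3167   0.1319 115.2315]
F [(array([240.7, 330.4]), 0.82)] S [(array([248.4, 357.8]), 0.77)]
F [(array([244.4, 329.1]), 0.72)] S [(array([247.1, 358.1]), 0.87)]
foot [0.4989 0.3228] rim [0.4971 0.3169] [0.4982 0.317 ]
side [ 0.498   0.3163 -0.282 ] 22.100881232126472
top [0.4989 0.3144 7.5505] 15.968023630034581
0.0675 [56.6427 50.5465] [283.2137 252.7323]
0.0765 [55.947  46.5138] [279.7352 232.5689]
0.1 [54.0709 35.6388] [270.3547 178.1939]
```

Call:
apply_moves:
  commands: "0 -0.01 0.05 0; 0 -0.01 0.1 0; 0 -0.01 0.15 0; 0 -0.01 0.15 0"

```text
t: 9.8
ee_pos: [0.4976, 0.3155, 0.1116]
ee_rot: [-179.9, 0.0, 115.3]
contact_force: [0.6, -0.4, -0.0]
width: 0.384
grip_force: 59.8
```

Call:
apply_moves:
  commands: "0 0 0.03 0; 0 0 0.06 0; 0 0 0.08 0; 0 0 0.08 0"

```text
t: 10.3
ee_pos: [0.498, 0.3157, 0.1026]
ee_rot: [-180.0, 0.0, 115.3]
contact_force: [0.5, -0.3, -0.2]
width: 0.382
grip_force: 59.8
```

Call:
apply_moves:
  commands: "0 0 0.02 0; 0 0 0.04 0; 0 0 0.05 0; 0 0 0.05 0"

```text
t: 10.8
ee_pos: [0.498, 0.3158, 0.0967]
ee_rot: [-180.0, 0.0, 115.3]
contact_force: [0.7, -0.3, -0.1]
width: 0.382
grip_force: 59.8
```

Call:
apply_moves:
  commands: "0 0 0.02 0; 0 0 0.04 0; 0 0 0.06 0; 0 0 0.06 0"

```text
t: 11.3
ee_pos: [0.4976, 0.3158, 0.0905]
ee_rot: [-179.9, 0.0, 115.3]
contact_force: [-1.4, -1.1, 5.1]
width: 0.385
grip_force: 60.6
```

Call:
apply_moves:
  commands: "0 0 0.02 0; 0 0 0.04 0; 0 0 0.06 0; 0 0 0.06 0"

```text
t: 11.8
ee_pos: [0.4976, 0.3157, 0.0831]
ee_rot: [-179.9, 0.0, 115.3]
contact_force: [-1.3, -0.9, 5.0]
width: 0.38
grip_force: 60.6
```

Ball contact is normal at 5 N. I'll keep going to home, TCP about 0.072.

Call:
apply_moves:
  commands: "0 0 0.02 0; 0 0 0.04 0; 0 0 0.06 0; 0 0 0.08 0; 0 0 0.08 0"

```text
t: 12.42
ee_pos: [0.498, 0.3158, 0.0729]
ee_rot: [-180.0, 0.0, 115.3]
contact_force: [-1.2, -2.9, 4.4]
width: 0.38
grip_force: 60.4
```

Call:
apply_moves:
  commands: "0 0 0.01 0; 0 0 0.02 0; 0 0 0.03 0; 0 0 0.03 0; 0 0 0.03 0"

```text
t: 13.05
ee_pos: [0.498, 0.3161, 0.0728]
ee_rot: [-180.0, 0.1, 115.2]
contact_force: [-7.0, -6.5, 25.7]
width: 0.384
grip_force: 63.2
```

It's against the floor: 26 N and TCP stopped at the home height. I'll ease off, then open.

Call:
apply_moves:
  commands: "0 0 -0.025 0; 0 0 -0.025 0"

```text
t: 13.3
ee_pos: [0.4979, 0.3158, 0.0729]
ee_rot: [-180.0, 0.0, 115.2]
contact_force: [-3.3, -2.1, 9.0]
width: 0.385
grip_force: 61.1
```

Call:
apply_moves:
  commands: "0 0 0 0; 0 0 0 0; 0 0 0 0; 0 0 0 0; 0 0 0 0; 0 0 0 0; 0 0 0 0; 0 0 0 0"
  fingers: 1

```text
t: 14.3
ee_pos: [0.498, 0.3158, 0.0722]
ee_rot: [-180.0, 0.0, 115.3]
contact_force: [-0.2, -0.1, -0.4]
width: 1.003
grip_force: 0.0
```

Call:
apply_moves:
  commands: "0 0 -0.2 0; 0 0 -0.4 0; 0 0 -0.7 0; 0 0 -1 0; 0 0 -1 0"

```text
t: 14.92
ee_pos: [0.4995, 0.3175, 0.1955]
ee_rot: [179.6, -0.0, 115.3]
contact_force: [0.5, -0.3, -0.2]
width: 1.0
grip_force: 0.0
```

Run:
```python
from h import *
s=vision.get_image("side")[:,:,::-1]
cv2.imwrite("pics/g.png",cv2.resize(s[240:400,167:327],(600,600),interpolation=cv2.INTER_CUBIC))
print(now(),(proj("side",[.498,.3158,.113])-[167,240])*3.75)
```

```text
[  0.49860065   0.31637045   0.19348846 115.25899464] [279.86369052 259.67130766]
```

View pics/g.png

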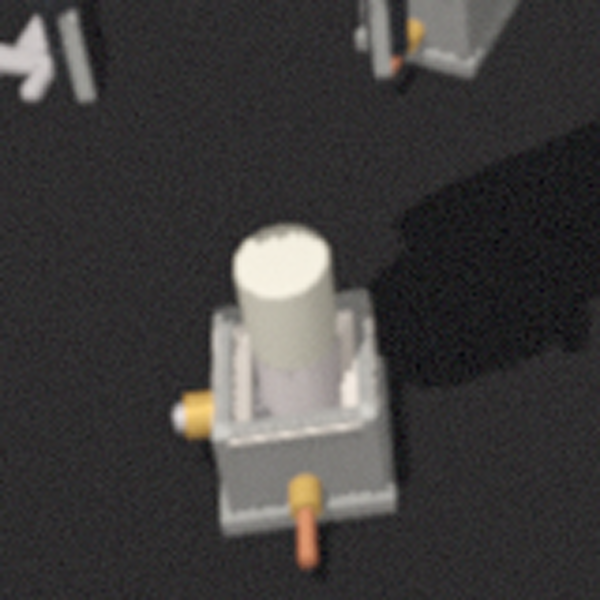

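The filter stands upright in the base and is released. Its cap centre is at crop (282,262), and the home pose predicts (280,260).

```bash
python3 -c "
from rig import robot
print(robot.sign_off())"
```

```text
the job is handed in; nothing more can be done
None
```

The filter is in the empty base, pushed down to the bore floor past the sprung ball and released upright with the gripper clear. The job was handed in at about 15 s; the catch joint can't be read directly, so the click is inferred from the force and the final picture.

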